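Load a syringe carrier through the light-lock flap

ROBOT

A 6-joint arm with a two-finger parallel gripper is mounted at the origin on the work surface. World frame = base frame: x ahead of the robot, y to its left, z up, the work surface at z = 0. Lengths are in mm, angles in rad, forces in N, time in s.
With the tool pointing down it reaches from about 350 to 875 mm from the base axis. Payload 4.2 kg.
Tool frame: the origin (TCP) lies on the mounting face of the last link; the fingertips stand 173 mm ahead of it and the grasp point (between the pads) lies grip_point_offset ahead of it (grip_point_offset is the distance from the TCP to the grasp point, in mm); z points along the fingers, y is the line along which they close (so a half turn about z gives the same grasp; the last joint's range is limited). The gripper opens to 85 mm and grips with 20 to 120 N. Pads are 22 mm wide; open, the fingers measure 114 mm over their backs; the gripper's body (76 mm by 85 mm) begins 54 mm behind the grasp point. The pads swing forward as they close: fully open they stand 13 mm farther back than shut.
Start: joints at [-1.042, 0.385, 0.008, 0, -1.194, -0.259], TCP at [166.604, -602.365, 404.712] pointing down, gripper open.
Joint ranges: [-3.14, 3.14], [-1.21, 2.06], [-1.07, 1.41], [-3.16, 2.05], [-2.99, -0.16], [-3.1, 3.1]. Speed limits (rad/s): [2.79, 2.79, 3.14, 3.14, 3.14, 3.14].

INTERFACE

Orientations are given as a unit quaternion [x, y, z, w].
In Python, from bench import read_state, get_image, job_done, recognise, place_of, grip_point_offset gives the robot as it stands. The module is installed in compiled form; this text tells all that it offers.
- The arm moves only by the tool carry_out, never from a script. Its arguments are lists of equal length, an entry for each row: "slide": the shift along the tool's x, y, z in m, a list of three; "roll": the turn about the tool's z in degrees; "claw": the finger opening in m, from 0 to 0.0854. A call has 1 to 8 rows; each row is the pose to reach, as a shift and turn from the pose commanded when the call began, along the tool's axes at that moment; what a row does not reach only later rows make up. A row lasts 1/8 s, in which the tool goes at most 62.5 mm and 10.7 degrees, less where a joint would pass 70% of its speed; a pose out of reach is approached as far as the arm can. A call with a gripper value outside its range is refused whole. The fingers move at their own pace and stop on an object; the grip force is fixed at half the most. Time passes only in rows, so rows that repeat a pose let the fingers close. It gives the time, the measured TCP pose, the force, the opening and the grip force at its end, in the units of the state.
- read_state(): the state, without advancing time (a new reading comes with each control period).
- get_image(name): name is "scene" or "top" or "wrist"; returns a dict with "img" (480x640x3 uint8, red, green, blue), "z_map" (480x640 float32, mm along the optical axis (not along the pixel's ray), 0 where there is no reading), "mtx" (3x3 intrinsics, pixels), "world_from_camera" (4x4, takes a point from camera to world coordinates); the wrist camera has in their place "T_tool_cam" (4x4, takes a point from camera to tool coordinates, whose origin is the TCP and whose axes are the flange's). Camera axes: x right, y up, looking along -z (the intrinsics and any distortion apply to the point x, -y, -z); pixel columns grow to the right and rows downward; lengths in mm; the calibration is good to about 2 mm. A picture is of the moment at which its call begins: read the wrist's pose just before it.
- job_done(): hands the job in; it is judged then, once.
Trained networks look in a picture, given as the dict that the camera call returned (one of the last four; its "shot" number tells which), for a name from the list of things; names that differ only in an ending like _2 or _b are one class to them, and where a whole thing is asked for, a point or a joint stands for the part that bears it (a point fixed in the world has none). Each returns a list of dicts, best first, with "conf" (0 to 1); they miss things now and then, are a little off and sometimes report something else, mostly with a low value. They report only what shows in the picture. A call takes as long as a camera call. They do not tell look-alikes from the thing itself.
- recognise(picture, thing): "at" ([column, row] in pixels, amid what is visible of it).
- place_of(picture, thing): "at" ([column, row] in pixels: a listed point, or the origin of a listed thing).
The state is a dict: "clock": time; "joints": joint angles; "joint_vel": joint speeds; "joint_efforts": joint torques, N m; "position": TCP position; "ee_rot": TCP orientation; "contact_force": force on the tool from outside, world axes, zero at the start; "wrist_torque": the same for the moment, N m; "gripper_width": finger opening in mm; "grasp_force": force on a finger pad.
Only numpy, scipy, OpenCV 4.12 (cv2) and the standard library are available. Lean on these libraries where they do the work, as an engineer would, in place of code of your own. Each camera call takes 0.05 s, during which the arm holds its last target. There are 200 camera calls.

TASK

Load the white syringe carrier, round nose first, into the amber-roofed tunnel: take it by its red knob, push it through the yellow spring flap, and keep going until you feel it press lightly on the rubber buffer at the far end, never hard, and hold that light press for a moment. Then let go, leaving the carrier standing flat inside with the flap fully closed behind it. Do not force the carrier against the tunnel, and leave the bottles and the tin standing where they are.

Things in the scene. Friction and masses are not known exactly. Their poses are not given: they have to be found in the camera images.
- carrier: Loose white tray with two amber syringes, 0.3 to 0.55 kg. From above: 60 x 56 mm plus a half-round nose (radius 28), 88 mm long, 26 mm high. Origin: underside, below the knob's axis; x to the nose (tip at x = +50, flat rear at x = -38), y left, z up. A neck 12 mm thick carries a square red knob spanning heights 54 to 94 mm.
- carrier_knob (a point): Middle of the red knob, 74 mm above the carrier's underside, with the carrier's axes. The knob is 22 x 22 x 40 mm, sides square to the carrier's x and y, so it can be gripped along either. The knob stays above the tunnel's roof all the way in.
- carrier_nose (a point): Tip of the carrier's round nose, 50 mm ahead of the origin and 18 mm above the underside.
- tunnel: Fixed light-lock tunnel: aluminium walls 46 mm high, no floor of its own (the carrier slides on the bench), grey curing unit 45 mm high behind. Origin on the bench in the flap's plane, mid-lane; x is the way in, y left, z up. Inner faces: right wall y = -32, left jamb y = +30, left wall beyond the flap y = +40. The carrier runs best with its centre at y = -1.
- tunnel_roof (a point): Front end of the slot in the amber see-through roof, at the roof's top, 49 mm above the bench, 4 mm past the flap's plane; tunnel axes. The roof (3 mm thick, to x = +210 of the tunnel) has a lengthwise slot 28 mm wide, open at this end, in which the carrier's neck runs. The carrier cannot be put in from above.
- tunnel_mouth (a point): Middle of the funnel's outer edge, on the bench, 50 mm before the flap; tunnel axes. The walls flare out from 10 mm before the flap to here, to about 100 mm apart.
- flap (a joint): Angle (rad) of the yellow spring flap, 62 mm wide, 36 mm high, hinged on an upright pin at tunnel x = +2, y = +34. 0 is closed; swings inward only, to 1.65. The carrier opens it with roughly 3 to 8 N; it then leans on the carrier's left side and shuts by itself once the carrier's flat rear is about 66 mm past the flap's plane.
- stop: Steel end-stop bracket. Origin on the bench, on its near face, 196 mm past the flap; tunnel axes. A rubber-tipped screw, 24 mm across, 18 mm high, stands out 20 to 38 mm towards the flap, set anew every time and not measured: the nose meets it 158 to 176 mm past the flap. Gives 1 mm per 5 N. About 8 N seats the carrier (4 N for 0.3 s at least); over 18 N damages it.
- red_small_a: Bystander: small square red plastic bottle, 36 x 30 x 73 mm, loose on the bench; origin at the centre of its underside. To be left standing: neither shifted by 30 mm nor tipped.
- red_small_b: Bystander: small square red plastic bottle, 36 x 30 x 73 mm, loose on the bench; origin at the centre of its underside. To be left standing: neither shifted by 30 mm nor tipped.
- white_small: Bystander: small square white plastic bottle, 36 x 30 x 73 mm, loose on the bench; origin at the centre of its underside. To be left standing: neither shifted by 30 mm nor tipped.
- tin: Bystander: round bare metal tin, 60 mm across, about 115 mm tall, loose on the bench; origin at the centre of its underside. To be left standing: neither shifted by 30 mm nor tipped.
- tall_a: Bystander: tall white round bottle with red cap, 64 mm across, about 190 mm tall, loose on the bench; origin at the centre of its underside. To be left standing: neither shifted by 30 mm nor tipped.
- tall_b: Bystander: tall white round bottle with red cap, 64 mm across, about 190 mm tall, loose on the bench; origin at the centre of its underside. To be left standing: neither shifted by 30 mm nor tipped.
Not all that is in view belongs to the job. Leave any pink look-alike of the carrier alone.

How it is judged:
By the outcome, as a careful person would: the job done as asked, in the order asked, and still so for the second after the job is handed in, with the robot touching nothing.
It also fails if it takes over 59 s, if anything falls off the work surface, if the arm or the gripper's body presses on something with over 40 N, if the wrist force passes 120 N, or if a joint passes its speed limit or range.

## Working session

There is one attempt and no reset: what is moved stays moved. The work goes in short steps, Python scripts to look and compute and a tool call to move; the robot and the scene stay as the last step left them, time stands still between calls to the robot, and variables do not carry over. Pictures are saved under pics/ and viewed, at most 10 in all, crops included, and the job is handed in when it is done.

Besides the shell and the picture viewer there is one more tool, called after "Request:" in YAML: its name, and indented under it one key for each argument. carry_out: Moves the arm, as the interface text tells. Its arguments: {"type":"object","properties":{"slide":{"type":"array"},"roll":{"type":"array"},"claw":{"type":"array"}},"required":["slide","roll","claw"]}

```bash
mkdir -p pics
cat > h.py <<'E'
import numpy as np, cv2
from bench import *
from scipy.spatial.transform import Rotation as R
def world(p,uv,z=None,T=None):
    """pixel -> world; on plane z if given, else by depth"""
    T=np.array(p["world_from_camera"]) if T is None else T
    K=np.array(p["mtx"]);u,v=uv
    d=np.array([(u-K[0,2])/K[0,0],-(v-K[1,2])/K[1,1],-1.])
    if z is None:
        r=p["z_map"][int(v)-1:int(v)+2,int(u)-1:int(u)+2]; s=np.median(r)
    else: s=(z-T[2,3])/(T[:3,:3]@d)[2]
    return T[:3,:3]@(d*s)+T[:3,3]
def toolT(s):
    T=np.eye(4);T[:3,:3]=R.from_quat(s["ee_rot"]).as_matrix();T[:3,3]=s["position"];return T
def save(p,n,box=None,k=1):
    im=p["img"][...,::-1]
    if box: im=im[box[1]:box[3],box[0]:box[2]]
    cv2.imwrite("pics/"+n,cv2.resize(im,None,fx=k,fy=k,interpolation=cv2.INTER_CUBIC))
E
python3 - <<'E'
from h import *
s=read_state();print({k:np.round(v,3).tolist() for k,v in s.items()},grip_point_offset if not callable(grip_point_offset) else grip_point_offset())
Z={"carrier":0,"carrier_knob":74,"carrier_nose":18,"tunnel":0,"tunnel_roof":49,"tunnel_mouth":0,"stop":0,"red_small_a":0,"white_small":0,"tin":0,"tall_a":0}
for c in("top","scene"):
    p=get_image(c);save(p,c+".png");print(c,[k for k in p if k not in("img","z_map")])
    for t,z in Z.items():
        for r in place_of(p,t)[:3]: print(t,round(r["conf"],2),np.round(r["at"]),np.round(world(p,r["at"],z)))
E
```

```text
{'clock': 0.0, 'joints': [-1.042, 0.386, 0.007, -0.001, -1.194, -0.259], 'joint_vel': [-0.001, 0.0, 0.001, 0.001, -0.001, 0.0], 'joint_efforts': [0.0, -39.229, 18.84, 4.186, -0.005, -0.0], 'position': [166.574, -602.186, 403.618], 'ee_rot': [-0.134, 0.991, 0.001, -0.0], 'contact_force': [-0.12, -0.287, 0.339], 'wrist_torque': [-0.014, 0.009, 0.044], 'grasp_force': 0.0, 'gripper_width': 85.399} 154.70000000000002
top ['mtx', 'world_from_camera', 'shot']
carrier 0.67 [458. 286.] [ 437. -348.    0.]
carrier 0.59 [411. 232.] [ 556. -255.    0.]
carrier_knob 0.61 [468. 287.] [ 427. -351.   74.]
carrier_knob 0.56 [418. 225.] [ 555. -258.   74.]
carrier_nose 0.83 [391. 237.] [ 544. -209.   18.]
carrier_nose 0.83 [461. 265.] [ 479. -354.   18.]
carrier_nose 0.25 [345. 142.] [ 759. -119.   18.]
tunnel 0.85 [298. 230.] [567. -10.   0.]
tunnel 0.21 [208. 160.] [731. 188.   0.]
tunnel_roof 0.58 [293. 224.] [570.  -3.  49.]
stop 0.58 [215. 216.] [604. 170.   0.]
red_small_a 0.64 [348. 328.] [ 353. -113.    0.]
red_small_a 0.59 [282. 315.] [385.  25.   0.]
white_small 0.8 [285. 150.] [750.  15.   
[... 248 characters left out ...]
. -255.    0.]
carrier_knob 0.79 [293. 135.] [ 432. -328.   74.]
carrier_knob 0.61 [258. 170.] [ 561. -263.   74.]
carrier_nose 0.6 [275. 203.] [ 554. -206.   18.]
carrier_nose 0.58 [273. 156.] [ 480. -348.   18.]
carrier_nose 0.17 [262. 196.] [ 568. -239.   18.]
tunnel 0.56 [318. 275.] [571.  -3.   0.]
tunnel 0.17 [190. 242.] [ 753. -216.    0.]
tunnel_roof 0.69 [314. 261.] [579.  -4.  49.]
stop 0.65 [362. 358.] [604. 192.   0.]
red_small_a 0.75 [370. 201.] [ 360. -114.    0.]
red_small_a 0.61 [399. 244.] [385.  21.   0.]
white_small 0.97 [240. 328.] [756.  24.   0.]
tin 0.97 [208. 275.] [ 756. -119.    0.]
tall_a 0.92 [191. 244.] [ 753. -211.    0.]
tall_a 0.63 [292. 398.] [743. 189.   0.]
```

View pics/top.png

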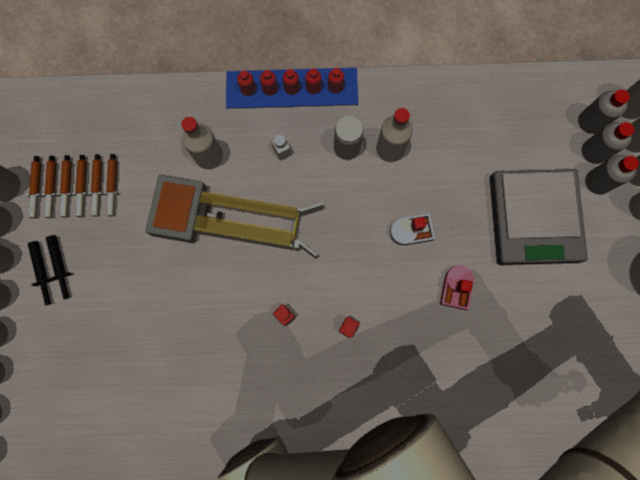

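View pics/scene.png

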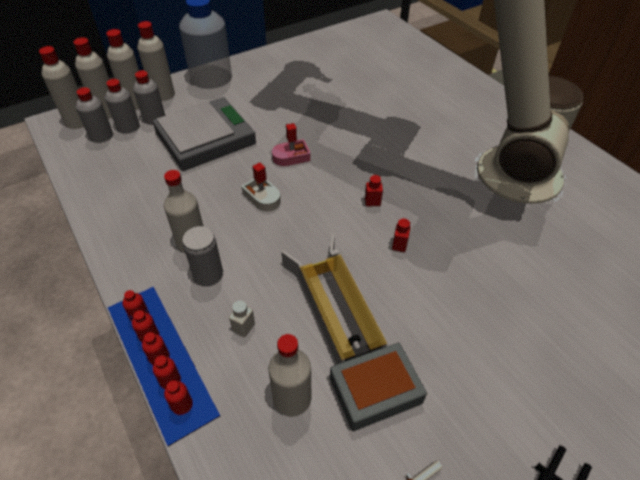

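Candidates: the white carrier at top (411,232) / scene (262,192), and the pink look-alike at top (458,286) / scene (291,152). I choose the white one. Next I move over it for a close crop.

Request:
carry_out:
  slide:
    - [-0.055,0.038,0]
    - [-0.11,0.076,0]
    - [-0.165,0.114,0]
    - [-0.22,0.152,0]
    - [-0.275,0.19,0]
    - [-0.33,0.228,0]
    - [-0.385,0.266,0]
    - [-0.42,0.29,0]
  roll: [1,2,3,4,5,6,6,6]
  claw: [0.0854,0.0854,0.0854,0.0854,0.0854,0.0854,0.0854,0.0854]

```text
clock: 2.2
position: [488.4, -217.0, 405.2]
ee_rot: [-0.083, 0.997, -0.0, 0.0]
contact_force: [0.9, -1.5, -0.3]
gripper_width: 85.4
grasp_force: 0.0
```

Run:
```python
from h import *
s=read_state();print(s["clock"],np.round(s["position"],1),np.round(s["ee_rot"],3),s["contact_force"])
p=get_image("wrist");save(p,"w1.png");T=toolT(s)@np.array(p["T_tool_cam"])
for t,z in {"carrier":0,"carrier_knob":74,"carrier_nose":18,"tunnel":0,"tunnel_roof":49,"tunnel_mouth":0,"stop":0}.items():
    for r in place_of(p,t)[:3]: print(t,round(r["conf"],2),np.round(r["at"]),np.round(world(p,r["at"],z,T),1))
```

```text
2.2 [ 488.4 -217.   405.2] [-0.083  0.997 -0.     0.   ] [ 0.90653275 -1.46154117 -0.34666445]
carrier 0.61 [201. 125.] [ 431.8 -340.2    0. ]
carrier 0.56 [272. 268.] [ 563.  -255.1    0. ]
carrier_knob 0.75 [260. 291.] [ 556.9 -257.4   74. ]
carrier_knob 0.57 [170. 122.] [ 431.4 -341.5   74. ]
carrier_nose 0.85 [320. 271.] [ 551.1 -206.7   18. ]
carrier_nose 0.81 [177. 173.] [ 477.5 -352.6   18. ]
tunnel 0.93 [501. 310.] [569.3  -5.9   0. ]
tunnel_roof 0.7 [527. 332.] [567.8  -4.3  49. ]
tunnel_roof 0.68 [284. 420.] [ 705.2 -218.6   49. ]
tunnel_roof 0.41 [500. 312.] [551.7 -35.2  49. ]
```

View pics/w1.png

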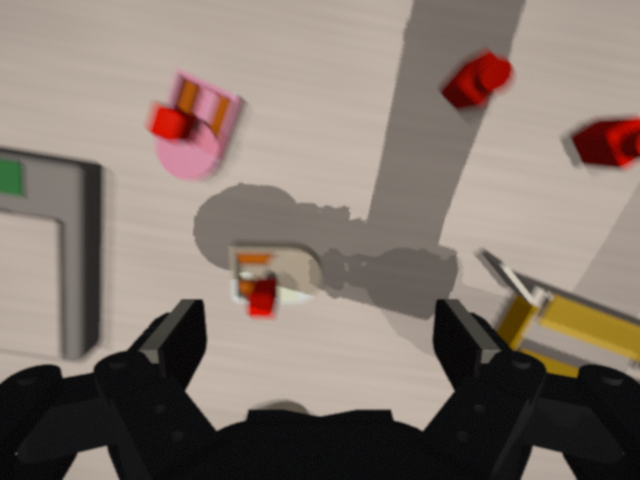

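The wrist view shows the white carrier at (275,272) with its knob at (262,298), nose to the right. The pink look-alike is at (195,140) and the tunnel mouth at (510,290). I'll refine both from the depth clouds.

```bash
cat >> h.py <<'E'
def cloud(p,T):
    K=np.array(p["mtx"]);z=p["z_map"];v,u=np.nonzero(z>0);s=z[v,u]
    c=np.c_[(u-K[0,2])/K[0,0]*s,-(v-K[1,2])/K[1,1]*s,-s]
    return c@T[:3,:3].T+T[:3,3],p["img"][v,u].astype(int)
def rect(P):
    (c,wh,a)=cv2.minAreaRect(P[:,:2].astype(np.float32));return len(P),np.round(c,1),np.round(wh,1),round(a,1)
E
python3 - <<'E'
from h import *
s=read_state();p=get_image("wrist");T=toolT(s)@np.array(p["T_tool_cam"])
P,C=cloud(p,T);q=get_image("top");Pt,Ct=cloud(q,np.array(q["world_from_camera"]))
for n,(X,c) in {"w":(P,C),"t":(Pt,Ct)}.items():
    near=np.hypot(X[:,0]-557,X[:,1]+250)<70
    print(n,"knob",rect(X[near&(X[:,2]>85)&(X[:,2]<105)]),X[near&(X[:,2]>85),2].mean() )
    print(n,"tray",rect(X[near&(X[:,2]>14)&(X[:,2]<34)]))
    print(n,"bench z",np.median(X[np.hypot(X[:,0]-500,X[:,1]+150)<30,2]))
    m=(X[:,2]>42)&(X[:,2]<56)&(X[:,1]>-20)&(X[:,1]<130)&(X[:,0]>500)&(X[:,0]<660)
    m2=m&(c[:,0]-c[:,2]>40)
    print(n,"roof",m.sum(),rect(X[m2]),X[m2,2].mean())
# roof centre line from top by y-slices
m=(Ct[:,0]-Ct[:,2]>40)&(Pt[:,2]>40)&(Pt[:,2]<58)
for y in range(-10,180,15):
    k=m&(abs(Pt[:,1]-y)<5)&(Pt[:,0]>500)&(Pt[:,0]<680)
    if k.any(): x=np.sort(Pt[k,0]);g=np.argmax(np.diff(x));print(y,np.round([x[0],x[g],x[g+1],x[-1]],1))
for t,z in {"tunnel":0,"tunnel_roof":49,"carrier_knob":74,"carrier_nose":18,"carrier":0}.items():
    for r in place_of(p,t)[:2]: print(t,round(r["conf"],2),np.round(r["at"]),np.round(world(p,r["at"],z,T),1))
E
```

```text
w knob (761, array([ 557.9, -257. ]), array([21.7, 22. ]), 8.7) 269.82417555849844
w tray (3697, array([ 558.2, -251.2]), array([57.1, 87.9]), 8.1)
w bench z 297.59345435163624
w roof 4402 (4019, array([571.5,  49.3]), array([120.1,  74.6]), 78.5) 49.16971537009559
t knob (0, array([0., 0.]), array([0., 0.]), 0.0) 585.7186786459918
t tray (12, array([ 544.7, -211.4]), array([5.9, 6.5]), 77.2)
t bench z 565.1732058696721
t roof 1271 (1209, array([580.8,  75.2]), array([126.1,  84.5]), 78.5) 48.72118980014436
20 [529.1 547.2 549.3 558.4]
35 [530.6 556.7 558.6 561.7]
50 [532.9 566.3 594.5 605.8]
65 [535.7 568.4 597.7 620.3]
80 [540.3 570.9 600.3 624. ]
95 [542.9 573.4 602.6 628.1]
110 [544.6 577.7 606.6 630. ]
125 [548.4 580.5 609.7 632.5]
140 [551.2 584.1 612.7 637.6]
155 [554.8 586.9 616.3 640. ]
170 [557.7 588.4 618.2 642.7]
tunnel 0.71 [501. 311.] [569.2  -9.1   0. ]
tunnel 0.2 [319. 273.] [ 558.1 -209.     0. ]
tunnel_roof 0.7 [532. 334.] [567.5  -2.1  49. ]
carrier_knob 0.9 [171. 124.] [ 430.6 -342.9   74. ]
carrier_knob 0.65 [264. 296.] [ 558.1 -256.6   74. ]
carrier_nose 0.73 [322. 274.] [ 551.8 -207.2   18. ]
carrier 0.7 [274. 268.] [ 560.1 -256.2    0. ]
carrier 0.61 [201. 127.] [ 431.6 -342.1    0. ]
```

Request:
carry_out:
  slide:
    - [-0.03,-0.025,0.01]
    - [-0.062,-0.051,0.03]
    - [-0.062,-0.051,0.06]
    - [-0.062,-0.051,0.06]
  roll: [0.5,1.2,1.2,1.2]
  claw: [0.0854,0.0854,0.0854,0.0854]

```text
clock: 3.45
position: [556.5, -259.1, 341.7]
ee_rot: [-0.072, 0.997, 0.001, -0.003]
contact_force: [-1.2, 0.4, 0.7]
gripper_width: 85.2
grasp_force: 0.0
```

```bash
cat >> h.py <<'E'
def togo(s,xy,z,yaw):
    M=R.from_quat(s["ee_rot"]).as_matrix();y=np.degrees(np.arctan2(M[1,1],M[0,1]))
    print("clock",s["clock"],"pos",np.round(s["position"],1),"yaw",round(y,2),"tilt",np.round(M[:,2],3),"F",np.round(s["contact_force"],1))
    print("slide mm",np.round(M.T@(np.array([*xy,z])-s["position"]),1),"roll",round(y-yaw,2))
E
python3 - <<'E'
from h import *
s=read_state();p=get_image("wrist");save(p,"w2.png");T=toolT(s)@np.array(p["T_tool_cam"])
X,C=cloud(p,T);near=np.hypot(X[:,0]-557,X[:,1]+250)<70
print(rect(X[near&(X[:,2]>85)&(X[:,2]<105)]));print(rect(X[near&(X[:,2]>14)&(X[:,2]<34)]))
m=(X[:,2]>42)&(X[:,2]<56)&(X[:,1]>-20)&(X[:,1]<230)&(X[:,0]>500)&(X[:,0]<660)&(C[:,0]-C[:,2]>40)
print(rect(X[m]) if m.sum()>9 else 0)
togo(s,(557.9,-257),233,98.3)
E
```

```text
(1321, array([ 558.7, -256.9]), array([22.3, 22. ]), 8.3)
(5650, array([ 558.1, -251.3]), array([56.5, 87.6]), 8.0)
(174, array([600.3,  -7.8]), array([20.3,  8.5]), 16.3)
clock 3.45 pos [ 556.5 -259.1  341.7] yaw 98.21 tilt [-0.007  0.002 -1.   ] F [-1.2  0.4  0.7]
slide mm [ -2.4   1.6 108.7] roll -0.09
```

View pics/w2.png

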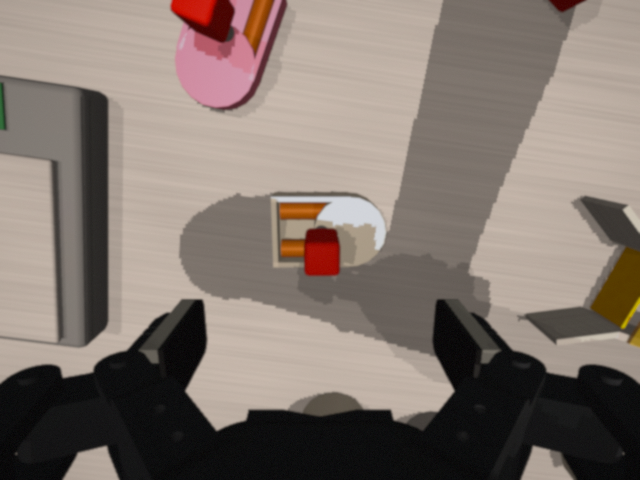

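The choice is confirmed: white tray at (328,232), red knob at (322,252), round nose to the right, pink one well away at (225,50). I descend and grip.

Request:
carry_out:
  slide:
    - [-0.002,0.002,0.04]
    - [-0.002,0.002,0.08]
    - [-0.002,0.002,0.1]
    - [-0.002,0.002,0.109]
    - [-0.002,0.002,0.109]
  roll: [0,0,0,0,0]
  claw: [0.0854,0.0854,0.0854,0.0854,0.0854]

```text
clock: 4.12
position: [559.0, -256.7, 236.8]
ee_rot: [-0.072, 0.997, -0.0, 0.001]
contact_force: [-0.7, -0.8, 0.1]
gripper_width: 85.1
grasp_force: 0.0
```

Run:
```python
from h import *
togo(read_state(),(558.3,-257),233,98.2)
```

```text
clock 4.125 pos [ 559.  -256.7  236.8] yaw 98.29 tilt [ 0.002 -0.001 -1.   ] F [-0.7 -0.8  0.1]
slide mm [ 0.8 -0.2  3.8] roll 0.09
```

Request:
carry_out:
  slide:
    - [0,0,0.001]
    - [0,0,0.001]
    - [0,0,0.001]
    - [0,0,0.001]
    - [0,0,0.001]
    - [0,0,0.001]
    - [0,0,0.001]
    - [0,0,0.001]
  roll: [0,0,0,0,0,0,0,0]
  claw: [0.06,0.04,0.03,0.015,0.01,0.01,0.01,0.01]

```text
clock: 5.12
position: [558.9, -256.7, 235.2]
ee_rot: [-0.072, 0.997, -0.0, 0.0]
contact_force: [-0.7, 1.4, 5.0]
gripper_width: 21.3
grasp_force: 59.6
```

Run:
```python
from h import *
togo(read_state(),(558.3,-257),233,98.2)
```

```text
clock 5.125 pos [ 558.9 -256.7  235.2] yaw 98.27 tilt [ 0.001 -0.    -1.   ] F [-0.7  1.4  5. ]
slide mm [ 0.6 -0.2  2.2] roll 0.07
```

Request:
carry_out:
  slide:
    - [0,0,-0.03]
    - [0,0,-0.08]
    - [-0.002,0.03,-0.12]
    - [-0.004,0.08,-0.12]
    - [-0.007,0.12,-0.12]
    - [-0.007,0.133,-0.12]
    - [-0.007,0.133,-0.12]
    - [-0.007,0.133,-0.12]
  roll: [0,0,6,13,19.5,19.5,19.5,19.5]
  claw: [0.01,0.01,0.01,0.01,0.01,0.01,0.01,0.01]

```text
clock: 6.12
position: [546.5, -124.9, 354.1]
ee_rot: [0.098, 0.995, -0.0, -0.001]
contact_force: [-0.1, 0.2, -3.1]
gripper_width: 21.1
grasp_force: 59.9
```

```bash
cat > t.py <<'E'
from h import *
s=read_state();p=get_image("wrist");save(p,"w3.png");T=toolT(s)@np.array(p["T_tool_cam"])
togo(s,(546,-124),235,78.8);print(s["gripper_width"],s["grasp_force"])
X,C=cloud(p,T)
c,sn=np.cos(np.radians(78.7)),np.sin(np.radians(78.7))
L=np.c_[(X[:,0]-569.5)*c+(X[:,1]+6)*sn,-(X[:,0]-569.5)*sn+(X[:,1]+6)*c,X[:,2]]
roof=(L[:,2]>40)&(L[:,2]<56)&(abs(L[:,1])<70)
for x in list(range(-12,140,8)):
    k=roof&(abs(L[:,0]-x)<1.5)
    if k.sum()>10:
        y=np.sort(L[k,1]);g=np.argsort(np.diff(y))[-2:];print(x,k.sum(),np.round([y[0],*sum([[y[i],y[i+1]] for i in sorted(g)],[]),y[-1]],1),round(np.median(L[k,2]),1))
near=np.hypot(X[:,0]-546,X[:,1]+124)<60
for z in ((20,240),): pass
for t,z in {"tunnel":0,"tunnel_roof":49,"tunnel_mouth":0,"carrier_nose":18}.items():
    for r in place_of(p,t)[:2]: print(t,round(r["conf"],2),np.round(r["at"]),np.round(world(p,r["at"],z,T),1))
E
python3 t.py
```

```text
clock 6.125 pos [ 546.5 -124.9  354.1] yaw 78.72 tilt [-0.001 -0.    -1.   ] F [-0.1  0.2 -3.1]
slide mm [  0.6   0.9 119.1] roll -0.08
21.134837870719945 59.88879203796387
-12 153 [-40.2 -33.9  30.5  32.7  33.4  46.2] 45.9
-4 104 [-37.7 -35.9 -35.1 -31.5  30.4  46.3] 46.0
4 381 [-37.8 -17.9 -17.2 -13.5  14.6  46.3] 48.6
12 301 [-37.6 -13.7  14.7  17.2  17.9  46.2] 49.1
20 327 [-37.4 -13.8  14.7  18.4  19.3  46.2] 49.2
28 310 [-37.6 -22.8 -21.9 -13.5  14.5  46.2] 49.2
36 313 [-37.9 -18.9 -18.1 -14.   14.8  46.2] 49.2
44 308 [-37.8 -27.7 -26.9 -13.5  13.9  46.1] 49.1
52 304 [-37.4 -13.8  14.   31.5  32.3  46.1] 49.2
60 305 [-37.6 -13.5  14.1  16.9  17.8  46.1] 49.3
68 313 [-37.6 -13.9  14.1  37.2  37.9  46. ] 49.2
76 305 [-37.6 -33.2 -32.4 -13.6  14.   46. ] 49.2
84 320 [-38.  -33.3 -32.5 -13.9  14.   46. ] 49.2
92 322 [-37.6 -13.9  13.8  26.4  27.3  45.9] 49.2
100 312 [-37.3 -37.1 -36.3 -13.8  13.9  46. ] 49.2
108 220 [-37.6 -13.8  13.7  38.   45.8  45.9] 49.1
116 110 [-37.7 -33.3 -32.5 -29.1 -28.3 -13.8] 49.4
tunnel_roof 0.63 [485. 225.] [567.   -4.8  49. ]
carrier_nose 0.97 [ 24. 195.] [ 478.9 -354.3   18. ]
carrier_nose 0.55 [417. 274.] [608.2 -53.1  18. ]
```

View pics/w3.png

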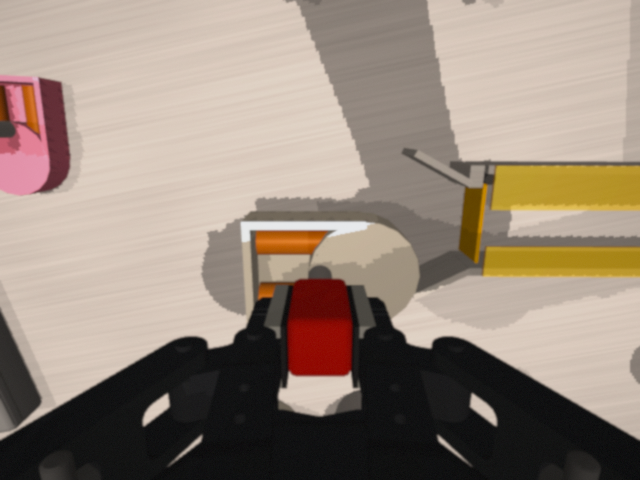

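Run:
```python
from h import *
s=read_state();p=get_image("wrist");X,C=cloud(p,np.array(p["T_tool_cam"]))
n=(abs(X[:,0])<60)&(abs(X[:,1])<80)
for a,b in((195,225),(200,216)):
    k=n&(X[:,2]>a)&(X[:,2]<b);print(rect(X[k]),np.round([*X[k].min(0),*X[k].max(0)],1))
k=n&(X[:,2]>130)&(X[:,2]<150)&(C[:,0]>100)&(C[:,1]<60);print("knob",rect(X[k]))
k=n&(X[:,2]>200)&(X[:,2]<216)&(C.min(1)>120)   # tray top plane
A=np.c_[X[k,:2],np.ones(k.sum())];print("tilt",np.linalg.lstsq(A,X[k,2],rcond=None)[0],k.sum())
# straight side (tool x max) edge yaw
e=[(y,X[n&(X[:,2]>200)&(X[:,2]<225)&(abs(X[:,1]-y)<2),0].max()) for y in range(-32,18,5)]
print(np.round(e,1),np.degrees(np.arctan(np.polyfit(*zip(*e),1)[0])))
# wanted: origin at tunnel x=-110,y=-1
o=np.array([569.1,-5.9]);y=np.radians(78.45);u=np.array([np.cos(y),np.sin(y)]);l=np.array([-u[1],u[0]])
togo(s,o-110*u-1*l,236,78.45)
```

```text
(11339, array([1.9, 5.2]), array([88.3, 53.8]), 89.1) [-25.7 -38.7 195.1  28.3  49.4 225. ]
(10105, array([1.9, 5.2]), array([88.3, 53.8]), 89.1) [-25.7 -38.7 200.1  28.3  49.4 216. ]
knob (3543, array([ 0.7, -0.9]), array([20.7, 21.1]), 89.6)
tilt [ 1.44348829e-03 -2.81069299e-03  2.09224060e+02] 7629
[[-32.   28.1]
 [-27.   28.1]
 [-22.   28.2]
 [-17.   28.1]
 [-12.   28.1]
 [ -7.   28.3]
 [ -2.   28.3]
 [  3.   28.1]
 [  8.   28.2]
 [ 13.   28.1]] 0.03967451612151766
clock 6.375 pos [ 546.5 -124.8  354.5] yaw 78.69 tilt [-0. -0. -1.] F [-0.3  1.2 -3.3]
slide mm [  0.6  11.1 118.5] roll 0.24
```

Request:
carry_out:
  slide:
    - [0.0005,0.011,0.04]
    - [0.0005,0.011,0.08]
    - [0.0005,0.011,0.105]
    - [0.0005,0.011,0.116]
    - [0.0005,0.011,0.116]
    - [0.0005,0.011,0.116]
  roll: [0.25,0.25,0.25,0.25,0.25,0.25]
  claw: [0.01,0.01,0.01,0.01,0.01,0.01]

```text
clock: 7.18
position: [548.8, -113.3, 240.0]
ee_rot: [0.1, 0.995, 0.0, 0.001]
contact_force: [0.2, -0.5, -3.0]
gripper_width: 21.3
grasp_force: 59.8
```

```bash
cat > g.py <<'E'
from h import *
import sys
s=read_state();o=np.array([569.1,-5.9]);y=np.radians(78.45);u=np.array([np.cos(y),np.sin(y)]);l=np.array([-u[1],u[0]])
d=s["position"][:2]-o;f=s["contact_force"]
print("TCP in tunnel x,y",np.round([d@u,d@l],1),"nose",round(d@u+49.4,1),"F along,left,up",np.round([f[:2]@u,f[:2]@l,f[2]],1),"torque",np.round(s["wrist_torque"],2))
togo(s,o+float(sys.argv[1])*u-0.9*l,236,78.45)
E
python3 g.py 0
```

```text
TCP in tunnel x,y [-109.2   -1.6] nose -59.8 F along,left,up [-0.4 -0.3 -3. ] torque [-0.   -0.02  0.03]
clock 7.175 pos [ 548.8 -113.3  240. ] yaw 78.52 tilt [ 0.003 -0.    -1.   ] F [ 0.2 -0.5 -3. ]
slide mm [  0.6 109.2   4.1] roll 0.07
```

Request:
carry_out:
  slide:
    - [0.0006,0.01,0.0032]
    - [0.0006,0.025,0.0032]
    - [0.0006,0.04,0.0032]
    - [0.0006,0.05,0.0032]
    - [0.0006,0.05,0.0032]
  roll: [0,0,0,0,0]
  claw: [0.01,0.01,0.01,0.01,0.01]

```text
clock: 7.8
position: [557.8, -63.0, 235.6]
ee_rot: [0.099, 0.995, 0.0, 0.0]
contact_force: [-0.1, -0.5, -3.2]
gripper_width: 20.7
grasp_force: 59.9
```

```bash
python3 g.py 0
```

```text
TCP in tunnel x,y [-58.2  -0.3] nose -8.8 F along,left,up [-0.5 -0.  -3.2] torque [-0.04  0.01 -0.01]
clock 7.8 pos [557.8 -63.  235.6] yaw 78.61 tilt [ 0.  0. -1.] F [-0.1 -0.5 -3.2]
slide mm [-0.7 58.2 -0.4] roll 0.16
```

Request:
carry_out:
  slide:
    - [-0.0003,0.006,0]
    - [-0.0003,0.012,0]
    - [-0.0003,0.018,0]
    - [-0.0003,0.024,0]
    - [-0.0003,0.03,0]
    - [-0.0003,0.036,0]
    - [-0.0003,0.042,0]
    - [-0.0003,0.048,0]
  roll: [0.1,0.1,0.1,0.1,0.1,0.1,0.1,0.1]
  claw: [0.01,0.01,0.01,0.01,0.01,0.01,0.01,0.01]

```text
clock: 8.8
position: [568.5, -18.0, 236.1]
ee_rot: [0.101, 0.995, -0.001, 0.002]
contact_force: [4.0, -7.2, -3.0]
gripper_width: 21.3
grasp_force: 60.2
```

```bash
python3 g.py 0
```

```text
TCP in tunnel x,y [-12.   -1.9] nose 37.4 F along,left,up [-6.3 -5.3 -3. ] torque [-2.52 -1.16 -0.01]
clock 8.8 pos [568.5 -18.  236.1] yaw 78.43 tilt [ 0.003 -0.002 -1.   ] F [ 4.  -7.2 -3. ]
slide mm [ 1.  12.   0.1] roll -0.02
```

Request:
carry_out:
  slide:
    - [0.0008,0.006,0]
    - [0.0008,0.012,0]
    - [0.0008,0.018,0]
    - [0.0008,0.024,0]
    - [0.0008,0.03,0]
    - [0.0008,0.036,0]
    - [0.0008,0.042,0]
    - [0.0008,0.048,0]
  roll: [0,0,0,0,0,0,0,0]
  claw: [0.01,0.01,0.01,0.01,0.01,0.01,0.01,0.01]

```text
clock: 9.8
position: [576.3, 30.5, 235.5]
ee_rot: [0.101, 0.995, 0.0, 0.0]
contact_force: [3.4, -2.2, -3.8]
gripper_width: 21.1
grasp_force: 60.2
```

```bash
python3 g.py 0
```

```text
TCP in tunnel x,y [37.1  0.2] nose 86.5 F along,left,up [-1.5 -3.8 -3.8] torque [-0.82 -0.85  0.  ]
clock 9.8 pos [576.3  30.5 235.5] yaw 78.41 tilt [ 0.  0. -1.] F [ 3.4 -2.2 -3.8]
slide mm [ -1.2 -37.1  -0.5] roll -0.04
```

Request:
carry_out:
  slide:
    - [-0.0006,0.006,0]
    - [-0.0006,0.012,0]
    - [-0.0006,0.018,0]
    - [-0.0006,0.024,0]
    - [-0.0006,0.03,0]
    - [-0.0006,0.036,0]
    - [-0.0006,0.042,0]
    - [-0.0006,0.048,0]
  roll: [0,0,0,0,0,0,0,0]
  claw: [0.01,0.01,0.01,0.01,0.01,0.01,0.01,0.01]

```text
clock: 10.8
position: [586.5, 77.3, 235.5]
ee_rot: [0.101, 0.995, -0.0, -0.0]
contact_force: [2.7, -2.4, -2.6]
gripper_width: 21.2
grasp_force: 60.2
```

```bash
python3 g.py 0
```

```text
TCP in tunnel x,y [85.  -0.4] nose 134.4 F along,left,up [-1.8 -3.2 -2.6] torque [-0.74 -0.79  0.05]
clock 10.8 pos [586.5  77.3 235.5] yaw 78.41 tilt [-0. -0. -1.] F [ 2.7 -2.4 -2.6]
slide mm [ -0.5 -85.   -0.5] roll -0.04
```

Request:
carry_out:
  slide:
    - [-0.0003,0.005,0]
    - [-0.0003,0.01,0]
    - [-0.0003,0.015,0]
    - [-0.0003,0.019,0]
    - [-0.0003,0.021,0]
    - [-0.0003,0.021,0]
  roll: [0,0,0,0,0,0]
  claw: [0.01,0.01,0.01,0.01,0.01,0.01]

```text
clock: 11.55
position: [590.5, 97.8, 235.3]
ee_rot: [0.101, 0.995, 0.0, -0.001]
contact_force: [0.6, -0.3, -2.9]
gripper_width: 21.0
grasp_force: 60.3
```

```bash
python3 g.py 0
```

```text
TCP in tunnel x,y [105.8  -0.2] nose 155.2 F along,left,up [-0.2 -0.7 -2.9] torque [0.14 0.05 0.  ]
clock 11.55 pos [590.5  97.8 235.3] yaw 78.39 tilt [-0.001  0.    -1.   ] F [ 0.6 -0.3 -2.9]
slide mm [  -0.8 -105.8   -0.7] roll -0.06
```

Force is clean and the flap is off the carrier. From here I creep forward.

Request:
carry_out:
  slide:
    - [-0.0004,0.001,0]
    - [-0.0004,0.002,0]
    - [-0.0004,0.003,0]
    - [-0.0004,0.003,0]
  roll: [0,0,0,0]
  claw: [0.01,0.01,0.01,0.01]

```text
clock: 12.05
position: [592.0, 100.4, 235.4]
ee_rot: [0.101, 0.995, -0.0, -0.0]
contact_force: [0.6, -0.0, -3.0]
gripper_width: 21.4
grasp_force: 60.1
```

Request:
carry_out:
  slide:
    - [0,0.001,0]
    - [0,0.002,0]
    - [0,0.002,0]
  roll: [0,0,0]
  claw: [0.01,0.01,0.01]

```text
clock: 12.42
position: [592.4, 102.4, 235.5]
ee_rot: [0.101, 0.995, 0.0, 0.0]
contact_force: [0.1, 0.7, -3.0]
gripper_width: 21.1
grasp_force: 60.1
```

Request:
carry_out:
  slide:
    - [0,0.001,0]
    - [0,0.002,0]
    - [0,0.002,0]
  roll: [0,0,0]
  claw: [0.01,0.01,0.01]

```text
clock: 12.8
position: [592.8, 104.3, 235.5]
ee_rot: [0.101, 0.995, 0.0, 0.0]
contact_force: [0.2, 0.2, -2.6]
gripper_width: 21.3
grasp_force: 60.1
```

Request:
carry_out:
  slide:
    - [0,0.001,0]
    - [0,0.002,0]
    - [0,0.002,0]
  roll: [0,0,0]
  claw: [0.01,0.01,0.01]

```text
clock: 13.18
position: [593.2, 106.3, 235.5]
ee_rot: [0.101, 0.995, 0.0, 0.0]
contact_force: [-0.7, 0.2, -2.7]
gripper_width: 21.0
grasp_force: 60.1
```

Request:
carry_out:
  slide:
    - [0,0.001,0]
    - [0,0.002,0]
    - [0,0.002,0]
  roll: [0,0,0]
  claw: [0.01,0.01,0.01]

```text
clock: 13.55
position: [593.5, 107.8, 235.5]
ee_rot: [0.101, 0.995, -0.0, -0.0]
contact_force: [-0.6, -1.9, -2.5]
gripper_width: 21.0
grasp_force: 60.3
```

Request:
carry_out:
  slide:
    - [0,0.0005,0]
    - [0,0.001,0]
    - [0,0.001,0]
  roll: [0,0,0]
  claw: [0.01,0.01,0.01]

```text
clock: 13.92
position: [593.7, 108.5, 235.6]
ee_rot: [0.101, 0.995, -0.001, -0.0]
contact_force: [-0.5, -4.4, -1.5]
gripper_width: 21.0
grasp_force: 60.4
```

Request:
carry_out:
  slide:
    - [0,0.0006,0]
    - [0,0.0012,0]
    - [0,0.0012,0]
    - [0,0.0012,0]
  roll: [0,0,0,0]
  claw: [0.01,0.01,0.01,0.01]

```text
clock: 14.42
position: [593.8, 109.2, 235.7]
ee_rot: [0.101, 0.995, -0.001, -0.001]
contact_force: [-0.1, -7.0, -0.7]
gripper_width: 20.9
grasp_force: 60.5
```

Request:
carry_out:
  slide:
    - [0,0.0004,0]
    - [0,0.0004,0]
    - [0,0.0004,0]
    - [0,0.0004,0]
    - [0,0.0004,0]
    - [0,0.0004,0]
    - [0,0.0004,0]
    - [0,0.0004,0]
  roll: [0,0,0,0,0,0,0,0]
  claw: [0.01,0.01,0.01,0.01,0.01,0.01,0.01,0.01]

```text
clock: 15.42
position: [593.9, 109.4, 235.7]
ee_rot: [0.101, 0.995, -0.001, -0.001]
contact_force: [0.0, -9.3, 0.2]
gripper_width: 21.2
grasp_force: 60.5
```

```bash
python3 g.py 0
python3 - <<'E'
from h import *
p=get_image("wrist");save(p,"w4.png")
E
```

```text
TCP in tunnel x,y [117.9  -1.2] nose 167.3 F along,left,up [-9.1 -1.9  0.2] torque [-2.56  0.04 -0.05]
clock 15.425 pos [593.9 109.4 235.7] yaw 78.39 tilt [-0.002 -0.003 -1.   ] F [ 0.  -9.3  0.2]
slide mm [   0.2 -117.9    0. ] roll -0.06
```

View pics/w4.png

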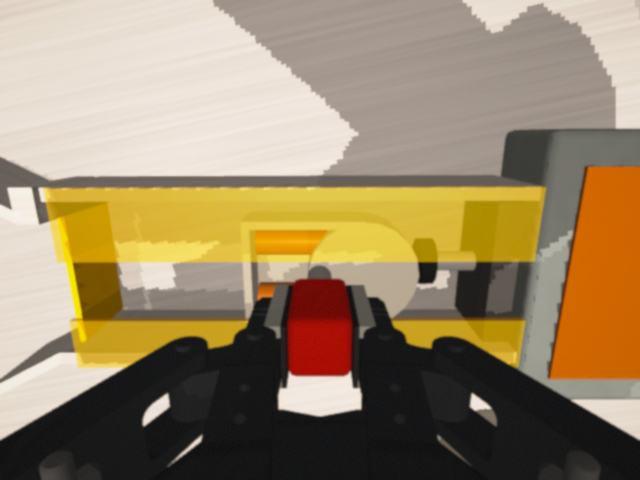

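The nose rests on the black buffer at (425,260), and the yellow flap is closed across the lane at about (75,260). The 7–9 N press has been held for over 1 s, so I ease off a little, open and rise.

Request:
carry_out:
  slide:
    - [0,-0.0006,0.0003]
    - [0,-0.001,0.0003]
    - [0,-0.001,0.0003]
    - [0,-0.001,0.0003]
    - [0,-0.001,0.0003]
    - [0,-0.001,0.0003]
    - [0,-0.001,0.0003]
    - [0,-0.001,0.0003]
  roll: [0,0,0,0,0,0,0,0]
  claw: [0.01,0.01,0.03,0.05,0.07,0.08,0.08,0.08]

```text
clock: 16.48
position: [593.9, 109.8, 235.2]
ee_rot: [0.101, 0.995, 0.0, -0.0]
contact_force: [-0.1, 0.5, -0.7]
gripper_width: 80.3
grasp_force: 0.0
```

Request:
carry_out:
  slide:
    - [0,0,-0.02]
    - [0,0,-0.06]
    - [0,0,-0.1]
    - [0,0,-0.14]
    - [0,0,-0.16]
    - [0,0,-0.16]
  roll: [0,0,0,0,0,0]
  claw: [0.08,0.08,0.08,0.08,0.08,0.08]

```text
clock: 17.23
position: [594.0, 109.7, 397.1]
ee_rot: [0.101, 0.995, 0.001, 0.002]
contact_force: [-1.0, -0.2, -1.0]
gripper_width: 80.0
grasp_force: 0.0
```

Run:
```python
from h import *
s=read_state();p=get_image("wrist");save(p,"w5.png");T=toolT(s)@np.array(p["T_tool_cam"])
X,C=cloud(p,T);n=np.hypot(X[:,0]-593.7,X[:,1]-108.6)<30
k=n&(X[:,2]>80)&(X[:,2]<105);print(rect(X[k]),X[k,2].mean(),s["contact_force"],s["gripper_width"])
A=np.c_[X[k,:2],np.ones(k.sum())];print(np.linalg.lstsq(A,X[k,2],rcond=None)[0])
```

```text
(885, array([592.9, 106.8]), array([21.2, 21.5]), 78.7) 93.05858141859935 [-1.01554106 -0.20031959 -0.95330767] 80.01841780280228
[ 0.16404468 -0.03520246 -0.23302913]
```

View pics/w5.png

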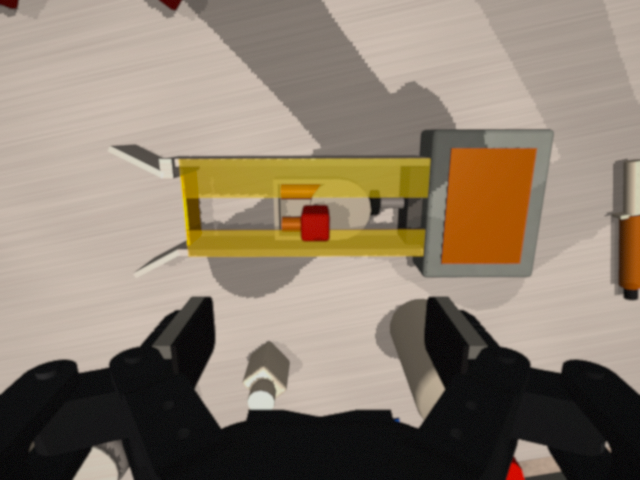

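The carrier stands inside at (325,208) with its nose at the buffer (375,203) and its knob top at about 93 mm, so it is flat. The flap is shut across the lane at (192,210) and the gripper is clear. I hand it in.

```bash
python3 -c "from bench import *; print(job_done())"
```

```text
the job is handed in; nothing more can be done
None
```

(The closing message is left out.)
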